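# Load the leaf drill jig and flip its plate shut

### The job

Load the drill jig by fingertip pushing, picking nothing up: push the aluminium blank along its channel until it sits home against the end stop, then flip the hinged jig plate over and push it fully down so that its pin enters the blank's hole, and last swing the red-knobbed latch all the way across the plate's tongue. Push the blank along its channel without lifting or tipping it, and leave the tools and containers round the jig where they are.

Things in the scene. Friction and masses are not known exactly. Their poses are not given: they have to be found in the camera images.
- jig: Steel drill jig, standing fast on the bench. Origin: middle of its footprint at bench level; x away from the operator toward the hinge, y along the channel toward the end stop, z up. Blue base x -77..65, y -70..80, 16 mm thick; its top is the channel floor. Hinge lugs x 36..56, |y| 37..49, up to z 52. Two rest buttons on the near rail (y +-26, top z 42).
- stop_face (a point): Middle of the end stop's face, jig frame (0, 62, 28.5) mm, axes as the jig's: +y points into the stop (14 mm thick, top z 36). The channel in front of it, 43 mm wide and open at its -y end, runs between two steel rails along y (|x| 21.5..33.5, y -45..62, top z 34 mm).
- blank: Aluminium link blank in the channel, not yet home: bar 40 (x) by 110 (y, -55..55) by 25 mm thick, 0.2 to 0.4 kg; +y end square, -y end round (radius 20). A 14 mm hole goes through it at (0, 3) mm. Origin: centre of its underside. It points as the jig does, and starts 18 to 45 mm short of the stop, its round end sticking out of the rails' open end.
- blank_end (a point): Middle of the blank's square +y end face, 12.5 mm above its underside: this face goes against the end stop.
- leaf (a joint): Angle of the leaf (the hinged steel jig plate): 0 = shut, level over the channel, 42..52 mm above the bench; it grows as the leaf opens up and away from the operator; 1.57 is upright. It starts leaning back at 1.65 to 1.85 (limit 1.95). The hinge is stiff (0.3 N m, more than the leaf's weight): the leaf stays where it is left and must be pushed all the way.
- leaf_hinge (a point): Middle of the leaf's hinge axis, jig frame (46, 0, 42) mm; the axis runs along the jig's y. The leaf is 70 mm wide along it and 10 mm thick, its underside in the plane of the axis; it reaches 94 mm from the axis, then a 24 mm wide tongue in its middle reaches 114 mm.
- leaf_tongue (a point): Point on the leaf's outer face (the top when shut), in the middle of the tongue, 108 mm from the hinge axis; x points from here to the hinge, z out of the outer face. Two brass drill bushes stand 3 mm proud of that face, 46 and 62 mm from the axis, 22 and 10 mm to the -y side of the middle.
- leaf_pin (a point): Nose of the brass locating pin under the leaf: 10 mm thick, 10 mm long, with a tapered nose, 46 mm from the hinge axis and 10 mm to the +y side of the leaf's middle. It enters the blank's hole only when the blank is home; otherwise it lands on the blank and the leaf stays partly open.
- latch (a joint): Angle of the latch arm: 0 = open, pointing to the operator (the jig's -x); 1.57 = fully across, at its end stop, pointing along the jig's -y over the leaf's tongue. It turns about an upright post, counter-clockwise from above, and stays where it is left (friction 0.06 N m). It starts at 0 to 0.35. Arm 16 mm wide, 7 mm thick, underside 53.5 mm above the bench.
- latch_knob (a point): Top of the red round knob that stands up at the end of the latch arm, 60 mm from the pivot; the knob is 16 mm across and 27 mm tall, its top 87.5 mm and its foot 60.5 mm above the bench.
- latch_pivot (a point): Latch pivot, jig frame (-58, 44, 53.5) mm, at the underside of the arm; the axis is upright.
- pine_box: Pine box with a sliding lid, 75x300x62 mm, behind the jig, lying across; it stands fast.
- pliers: Black-handled pliers, 61x184x14 mm, long along their y, in front of the jig. Leave them alone.
- hex_key: Bent hex key, 40x96x8 mm, long along its y. Leave it alone.
- tape_roll: Roll of black tape, 54 mm across and 19 mm tall. Leave it alone.
- spanner_11: Small combination spanner, 29x145x7 mm, long along its y, left of the jig. Leave it alone.

How it is judged:
By the outcome, as a careful person would: the job done as asked, in the order asked, and still so for the second after the job is handed in, with the robot touching nothing.
It also fails if it takes over 48 s, if anything falls off the work surface, if the arm or the gripper's body presses on something with over 40 N, if the wrist force passes 120 N, or if a joint passes its speed limit or range.

### The arm

A 6-joint arm with a two-finger parallel gripper is mounted at the origin on a cart in front of the work surface, level with it; the furniture and walls round the work are solid. World frame = base frame: x ahead of the robot, y to its left, z up, the work surface at z = 0. Lengths are in m, angles in rad, forces in N, time in s.
With the tool pointing down it reaches from about 0.375 to 0.9 m from the base axis. Payload 3.1 kg.
Tool frame: the origin (TCP) lies midway between the tips of the shut fingers; the grasp point (between the pads) lies 19 mm behind it (manip.grip_depth is the distance from the TCP to the grasp point, in m); z points along the fingers, y is the line along which they close (so a half turn about z gives the same grasp; the last joint's range is limited). The gripper opens to 85 mm and grips with 20 to 120 N. Pads are 22 mm wide; open, the fingers measure 114 mm over their backs; the gripper's body (76 mm by 85 mm) begins 54 mm behind the grasp point. The pads swing forward as they close: fully open they stand 13 mm farther back than shut.
Start: joints at [-1.417, 0.527, 1.433, -0, 1.181, -0.178], TCP at [0.204, -0.591, 0.231] pointing down, gripper open.
Joint ranges: [-3.08, 3.08], [-0.75, 2.2], [0.22, 2.44], [-1.43, 4.57], [0, 2.65], [-2.85, 2.85]. Speed limits (rad/s): [2.79, 2.79, 3.14, 3.14, 3.14, 3.14].

### API

Orientations are given as a unit quaternion [x, y, z, w].
In Python, from station import telemetry, snapshot, manip gives the robot as it stands. The module is installed in compiled form; this text tells all that it offers.
- The arm moves only by the shell command python3 -m crank 'ROWS' [OPENING] [FORCE]. ROWS is text: rows parted by semicolons, each of 6 numbers parted by spaces: the shift along the tool's x, y, z as a fraction of full scale, then the turn, a rotation vector about the tool's x, y, z as a fraction of full scale. A call has exactly 5 rows; each row shifts and turns the commanded pose from where the row before left it, along the tool's axes as they then stand; what a row does not reach is not made up. Full scale, the value 1, is 4 cm for a shift and 90 degrees for a turn. A row lasts 1/10 s, in which the tool goes at most 50 mm and 8.59 degrees, less where a joint would pass 70% of its speed; a pose out of reach is approached as far as the arm can. A call with a number of a shift or a turn outside -1 to 1 is refused whole. A call with a gripper value outside its range is refused whole. OPENING is the opening, from -1 (shut) to 1 (fully open), set as the call begins (- or left out, the last holds). The fingers move at their own pace and stop on an object; FORCE is the grip in N (left out, the last holds). Time passes only in rows, so rows that do not move let the fingers close, or fill a call up. It gives the time, the measured TCP pose, the force, the opening and the grip force at its end, in the units of the state.
- telemetry.sense(): the state, without advancing time (a new reading comes with each control period).
- snapshot(name): name is "side" or "top" or "wrist"; returns a dict with "image" (480x640x3 uint8, red, green, blue), "depth" (480x640 float32, m along the optical axis (not along the pixel's ray), 0 where there is no reading), "camera_matrix" (3x3 intrinsics, pixels), "k1" (the pictures are not rectified: a ray, as slopes to the right and down, at radius r is drawn at 1 + k1 r^2 times it, then the intrinsics apply), "rvec" (rotation vector, rad) and "tvec" (3), from world to camera coordinates, as OpenCV has them. Camera axes: x right, y down, z forward; pixel columns grow to the right and rows downward; lengths in m; the calibration is good to about 2 mm. A picture is of the moment at which its call begins.
- manip.sign_off(): hands the job in; it is judged then, once.
The state is a dict: "t": time; "q": joint angles; "qd": joint speeds; "tau": joint torques, N m; "tcp_pos": TCP position; "tool_rot": TCP orientation; "force": force on the tool from outside, world axes, zero at the start; "ft_torque": the same for the moment, N m; "finger_gap": opening from 0.0 (shut) to 1.0 (fully open); "gripper_force": force on a finger pad.
Only numpy, scipy, OpenCV 4.12 (cv2) and the standard library are available. Lean on these libraries where they do the work, as an engineer would, in place of code of your own. Each camera call takes 0.05 s, during which the arm holds its last target. There are 200 camera calls.

## Working session

There is one attempt and no reset: what is moved stays moved. The work goes in short steps, Python scripts to look and compute and a shell command to move; the robot and the scene stay as the last step left them, time stands still between calls to the robot, and variables do not carry over. Pictures are saved under pics/ and viewed, at most 10 in all, crops included, and the job is handed in when it is done.

```bash
mkdir -p pics
cat > h.py <<'E'
import numpy as np, cv2
from station import telemetry, snapshot, manip
def snap(n):
    s=snapshot(n); s['R']=cv2.Rodrigues(np.array(s['rvec'],float))[0]; s['t']=np.array(s['tvec'],float).ravel(); return s
def ray(s,u,v):
    K=np.array(s['camera_matrix']); d=np.array([(u-K[0,2])/K[0,0],(v-K[1,2])/K[1,1]]); r=d.copy()
    for _ in range(20): r=d/(1+s['k1']*(r@r))
    c=-s['R'].T@s['t']; return c, s['R'].T@np.array([r[0],r[1],1.])
def onplane(s,u,v,z):
    c,d=ray(s,u,v); return c+d*(z-c[2])/d[2]
def pt(s,u,v):
    c,d=ray(s,u,v); return c+d*float(s['depth'][int(v),int(u)])
def proj(s,P):
    p=s['R']@np.array(P)+s['t']; r=p[:2]/p[2]; r=r*(1+s['k1']*(r@r)); K=np.array(s['camera_matrix']); return K[0,0]*r[0]+K[0,2],K[1,1]*r[1]+K[1,2]
E
python3 - <<'E'
from h import *
import pickle
for n in ['side','top']:
    s=snap(n); pickle.dump(s,open(n+'0.pkl','wb')); cv2.imwrite(f'pics/{n}0.png',s['image'][:,:,::-1]); print(n,-s['R'].T@s['t'],s['R'].tolist(),s['k1'])
print(telemetry.sense())
E
```

```text
side [0.48687877 0.99068269 0.58955013] [[-0.9953060330381462, -0.09332366100081868, 0.025624107697105564], [-0.06433851565253285, 0.44028297945530526, -0.8955509217267255], [0.07229423214543038, -0.8929958523416348, -0.44422061151992875]] -0.019388596819747812
top [ 0.47713494 -0.01247261  1.19693122] [[-0.015072988126863196, -0.999616819368083, 0.02321679274499857], [-0.9955711172872139, 0.012848993044187629, -0.0931292317225812], [0.09279523399623096, -0.024517704096982257, -0.9953833064369713]] -0.053921026196855834
{'t': 0.1, 'q': array([-1.41652101e+00,  5.28364996e-01,  1.43377882e+00, -1.79435470e-06,
        1.18140198e+00, -1.78486538e-01]), 'qd': array([ 0.00086521, -0.00157687, -0.00597474,  0.00151541, -0.00047787,
       -0.00078433]), 'tau': array([ 1.69179493e-04, -4.43304133e+01, -1.78586286e+01, -3.19788378e-04,
        3.85724838e-03,  9.36288274e-06]), 'tcp_pos': array([ 0.20409368, -0.59005457,  0.23043504]), 'tool_rot': array([ 9.86190067e-01,  1.65614605e-01,  1.09921154e-05, -9.76512553e-04]), 'force': array([-0.64520877, -0.73019005,  0.37277706]), 'ft_torque': array([-0.00840212,  0.00035457, -0.02194224]), 'gripper_force': 0.0, 'finger_gap': 1.0048446044772634}
```

View pics/top0.png

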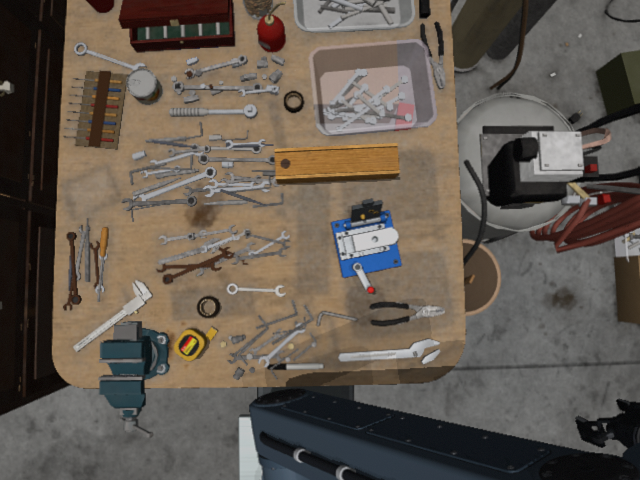

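View pics/side0.png

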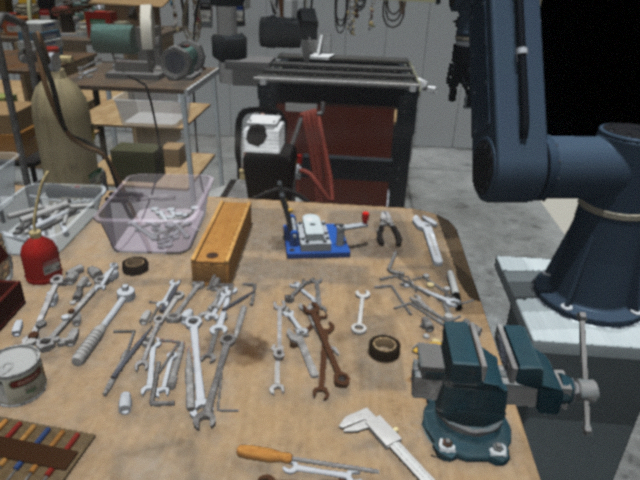

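The top view shows the jig at about (367,243), with the leaf leaning at (367,212). The blank's round end is at (397,238) and the red knob at (371,290). The pliers lie near (405,312) and the spanner at (257,290). Next I'll measure the base from its blue mask and the knob from its red mask.

Run:
```python
from h import *
import pickle
s=pickle.load(open('top0.pkl','rb')); im=s['image']
hsv=cv2.cvtColor(im,cv2.COLOR_RGB2HSV)
m=cv2.inRange(hsv,(100,120,80),(125,255,255)); m[:, :320]=0; m[:190]=0;m[300:]=0;m[:,420:]=0
p=np.argwhere(m)[:,::-1]
P=np.array([onplane(s,u,v,.016)[:2] for u,v in p]).astype(np.float32)
hull=cv2.convexHull(P)[:,0]
r=cv2.minAreaRect(P); print('blue',len(p),r,cv2.boxPoints(r))
a=cv2.approxPolyDP(hull.reshape(-1,1,2),.01,True)[:,0]; print('poly',a)
for n in['top','side']:
    t=pickle.load(open(n+'0.pkl','rb')); h=cv2.cvtColor(t['image'],cv2.COLOR_RGB2HSV)
    r=(cv2.inRange(h,(0,150,120),(6,255,255))|cv2.inRange(h,(174,150,120),(180,255,255)))
    nn,l,st,ce=cv2.connectedComponentsWithStats(r)
    for i in range(1,nn):
        if st[i,4]>8:
            u,v=ce[i]
            if (n=='top' and 340<u<400 and 270<v<310) or (n=='side' and 340<u<390 and 190<v<240): print(n,'red',ce[i],st[i],onplane(t,u,v,.080),pt(t,u,v))
cv2.imwrite('pics/topc.png',cv2.resize(im[185:315,310:450],None,fx=5,fy=4.5,interpolation=cv2.INTER_CUBIC)[:,:,::-1])
```

```text
blue 1346 ((0.5657095313072205, -0.15917658805847168), (0.14015690982341766, 0.14872652292251587), 10.88527774810791) [[ 0.482849   -0.09938516]
 [ 0.51093495 -0.24543568]
 [ 0.64857006 -0.21896802]
 [ 0.6204841  -0.07291749]]
poly [[ 0.64570546 -0.21897748]
 [ 0.6174093  -0.07407925]
 [ 0.4839922  -0.10359811]
 [ 0.51124525 -0.24237476]]
top red [370.39393939 289.48484848] [367 287   7   6  33] [ 0.45385752 -0.15928519  0.08      ] [ 0.45406162 -0.15799786  0.08979384]
side red [365.38095238 213.42857143] [363 212   6   4  21] [ 0.45353514 -0.16780512  0.08      ] [ 0.45402604 -0.15074912  0.08750192]
```

View pics/topc.png

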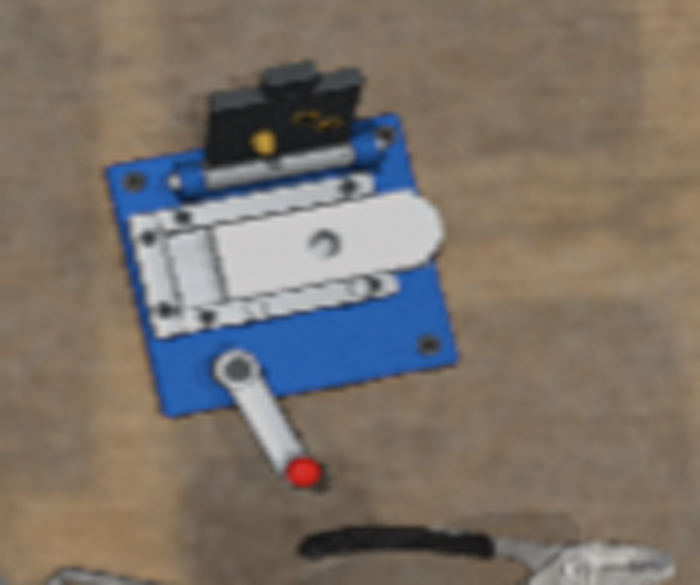

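The enlarged crop shows:
- **Blank:** the square end is at about crop (217,265) and the stop face at about (165,275). The hole is at (325,243) and the round end at (442,230).
- **Latch:** the pivot is at (238,368) and the knob at (304,471).
- **Leaf:** it leans back at (285,115).

Next I'll check the jig pose and work out the blank gap, leaf angle and latch angle.

```bash
cat >> h.py <<'E'
from scipy.spatial.transform import Rotation as Ro
TH=np.radians(10.9); O=np.array([.5725,-.1629]); JR=np.array([[np.cos(TH),-np.sin(TH)],[np.sin(TH),np.cos(TH)]])
def toj(P): P=np.asarray(P,float); return np.round(np.r_[JR.T@(P[:2]-O),P[2]]*1000,1)
def tow(j): j=np.asarray(j,float)/1000; return np.r_[O+JR@j[:2],j[2]]
def rel(j):  # shift in tool axes, units of 4cm, to jig point
    s=telemetry.sense(); R=Ro.from_quat(s['tool_rot']).as_matrix(); return np.round(R.T@(tow(j)-s['tcp_pos'])/.04,2)
E
python3 - <<'E'
from h import *
import pickle
s=pickle.load(open('top0.pkl','rb'))
c=lambda x,y:(310+x/5-.4,185+y/4.5-.4)
for n,x,y,z in [('sq end',217,265,.041),('stopface',165,275,.036),('hole',325,243,.041),('round',442,230,.041),('pivot',238,368,.0605),('knob',304,471,.0875),('hingeL',185,183,.042),('hingeR',372,150,.042),('tape',0,0,0)]:
    print(n,toj(onplane(s,*c(x,y),z)))
for n,x,y in [('leaf under',280,115),('leaf top',290,90),('tongue edge',290,70)]: print(n,toj(pt(s,*np.round(c(x,y)))))
t=pickle.load(open('side0.pkl','rb'))
for n,j in [('pivot',(-58,44,60.5)),('stop',(0,76,36)),('base corner',(-77,80,16)),('base c2',(65,80,16)),('hinge end',(46,49,42))]: print(n,np.round(proj(t,tow(j))),np.round(proj(s,tow(j))))
for x,y in[(-77,80),(65,80),(65,-70),(-77,-70)]: print(np.round(proj(s,tow((x,y,16))),1))
print('pine',[toj(onplane(s,u,v,.062)) for u,v in[(276,182),(399,180)]])
cv2.imwrite('pics/sidec.png',cv2.resize(t['image'][165:275,260:400],None,fx=5,fy=5,interpolation=cv2.INTER_CUBIC)[:,:,::-1])
print(rel((-3,-120,120)))
E
```

```text
sq end [-1.1 38.8 41. ]
stopface [-1.  64.1 36. ]
hole [ -0.1 -15.   41. ]
round [ -4.8 -72.3  41. ]
pivot [-57.2  42.6  60.5]
knob [-115.    26.8   87.5]
hingeL [45.1 44.8 42. ]
hingeR [ 44.4 -48.1  42. ]
tape [168.9 110.3   0. ]
leaf under [ 63.9   1.2 110.8]
leaf top [ 70.8  -1.5 137.9]
tongue edge [ 80.   -1.9 150.7]
pivot [341. 227.] [357. 267.]
stop [316. 243.] [338. 246.]
base corner [351. 252.] [342. 278.]
base c2 [287. 253.] [330. 221.]
hinge end [294. 236.] [345. 225.]
[342.1 277.9]
[330.2 221.5]
[389.1 209.5]
[401.6 265.4]
pine [array([179. , 190.6,  62. ]), array([ 125.1, -100. ,   62. ])]
[11.69 -4.12  2.77]
```

View pics/sidec.png

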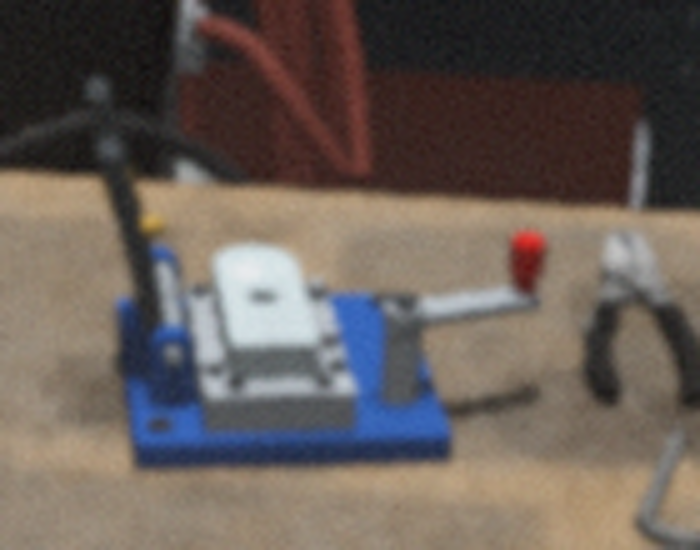

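The picture confirms the layout: the hinge, stop, post and knob at crop (527,255) all project where the fitted jig pose puts them. The blank is about 25 mm short of the stop, the latch angle is about 0.28 and the leaf about 1.8. I'll turn the tool to line up with the jig, shut the fingers and travel to behind the round end.

```bash
python3 -m crank '0 0 0 0 0 0.091; 0.5 -0.26 0 0 0 0; 1 -0.52 0 0 0 0; 1 -0.52 0 0 0 0; 1 -0.52 0 0 0 0' -1 30
python3 -m crank '1 -0.52 0 0 0 0; 1 -0.52 0 0 0 0; 1 -0.52 0 0 0 0; 1 -0.52 0 0 0 0; 1 -0.52 0 0 0 0' -1 30
python3 -m crank '1 -0.52 0 0 0 0; 0.9 -0.5 0 0 0 0; 0.5 -0.3 0 0 0 0; 0 0 0 0 0 0; 0 0 0 0 0 0'
python3 - <<'E'
from h import *
s=telemetry.sense();print(toj(s['tcp_pos']),np.degrees(Ro.from_quat(s['tool_rot']).as_matrix()[:, :]/57.3).round(3).tolist(),rel((-3,-112,120)),rel((-3,-112,26)))
E
```

```text
t: 0.6
tcp_pos: [0.3287, -0.4915, 0.2308]
tool_rot: [0.996, 0.094, -0.0, -0.001]
force: [0.9, 0.3, 0.2]
finger_gap: 0.139
gripper_force: 0.0
t: 1.1
tcp_pos: [0.5058, -0.3513, 0.2309]
tool_rot: [0.995, 0.095, -0.0, -0.0]
force: [0.1, -0.1, 0.2]
finger_gap: 0.001
gripper_force: 0.0
t: 1.6
tcp_pos: [0.5887, -0.2825, 0.2306]
tool_rot: [0.995, 0.095, -0.001, -0.0]
force: [1.8, -0.5, 0.0]
finger_gap: -0.0
gripper_force: 0.0
[  -6.7 -120.5  230.6] [[0.982, 0.19, -0.002], [0.19, -0.982, 0.0], [-0.002, -0.001, -1.0]] [ 0.1  -0.21  2.77] [ 0.1  -0.21  5.12]
```

```bash
python3 -m crank '0.1 0 0.5 0 0 0; 0 0 1 0 0 0; 0 0 1 0 0 0; 0 0 1 0 0 0; 0 0 0.8 0 0 0'
python3 -m crank '0 0 0.5 0 0 0; 0 0 0.28 0 0 0; 0 -0.2 0 0 0 0; 0 -0.1 0 0 0 0; 0 0 0 0 0 0'
python3 - <<'E'
from h import *
print(toj(telemetry.sense()['tcp_pos']))
s=snap('wrist');cv2.imwrite('pics/w1.png',s['image'][:,:,::-1])
E
```

```text
t: 2.1
tcp_pos: [0.5906, -0.2833, 0.0571]
tool_rot: [0.996, 0.094, -0.001, -0.001]
force: [-0.3, -0.1, 0.2]
finger_gap: 0.003
gripper_force: 0.0
t: 2.6
tcp_pos: [0.5911, -0.2701, 0.0297]
tool_rot: [0.995, 0.095, 0.001, 0.001]
force: [0.3, -0.0, 0.6]
finger_gap: -0.003
gripper_force: 0.0
[  -2.  -108.8   29.7]
```

View pics/w1.png

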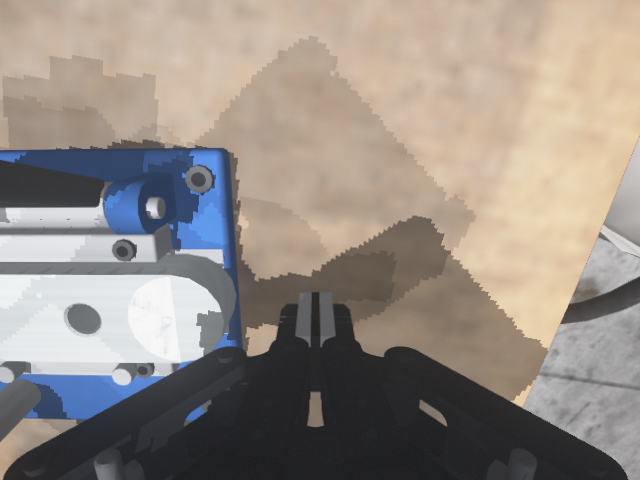

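The wrist view shows the shut fingers at (315,310) just right of the blank's round end at (235,320). The finger linkages spread out at (240,352), so I'll check how low they sit before pushing.

Run:
```python
from h import *
s=snap('wrist')
for u,v in [(235,360),(200,380),(150,410),(80,445),(295,310),(285,340),(270,380),(316,300),(290,330),(345,330)]:
    print(u,v,toj(pt(s,u,v)),s['depth'][v,u].round(3))
for u,v in [(83,318),(236,310)]: print(toj(onplane(s,u,v,.041)))
```

```text
235 360 [ 10.6 -85.7  80. ] 0.106
200 380 [ 10.5 -78.1  88.9] 0.098
150 410 [ 11.3 -69.8 101. ] 0.086
80 445 [ 11.1 -58.9 111.2] 0.076
295 310 [   5.4 -101.    39.8] 0.146
285 340 [ 12.7 -99.7  72.9] 0.112
270 380 [ 16.1 -97.8  95.9] 0.089
316 300 [   9.6 -109.4   39.4] 0.145
290 330 [   5.8 -100.    55.6] 0.131
345 330 [   6.5 -119.5   56.7] 0.13
[  2.  -15.8  41. ]
[  6.  -77.8  41. ]
```

```bash
python3 -m crank '0 -0.2 0.08 0 0 0; 0 -0.2 0 0 0 0; 0 -0.15 0 0 0 0; 0 -0.1 0 0 0 0; 0 -0.1 0 0 0 0'
python3 -m crank '0 -0.1 0 0 0 0; 0 -0.1 0 0 0 0; 0 -0.1 0 0 0 0; 0 -0.1 0 0 0 0; 0 0 0 0 0 0'
python3 -c "
from h import *
print(toj(telemetry.sense()['tcp_pos']))"
```

```text
t: 3.2
tcp_pos: [0.5852, -0.2407, 0.025]
tool_rot: [0.995, 0.095, 0.0, 0.0]
force: [0.8, -1.0, -0.3]
finger_gap: -0.001
gripper_force: 0.6
t: 3.7
tcp_pos: [0.5817, -0.2244, 0.0249]
tool_rot: [0.995, 0.095, -0.0, -0.0]
force: [1.2, 0.1, 1.3]
finger_gap: -0.003
gripper_force: 0.0
[ -2.6 -62.1  24.9]
```

```bash
python3 -m crank '0 -0.05 0 0 0 0; 0 -0.03 0 0 0 0; 0 -0.03 0 0 0 0; 0 0 0 0 0 0; 0 0 0 0 0 0'
python3 -m crank '0 -0.03 0 0 0 0; 0 -0.02 0 0 0 0; 0 0 0 0 0 0; 0 0 0 0 0 0; 0 0 0 0 0 0'
python3 -c "
from h import *
print(toj(telemetry.sense()['tcp_pos']))"
```

```text
t: 4.2
tcp_pos: [0.5827, -0.2237, 0.0256]
tool_rot: [0.995, 0.095, 0.002, 0.002]
force: [0.6, -6.8, -0.5]
finger_gap: -0.004
gripper_force: 3.4
t: 4.7
tcp_pos: [0.5833, -0.2235, 0.026]
tool_rot: [0.995, 0.095, 0.003, 0.004]
force: [0.4, -9.4, -1.3]
finger_gap: -0.004
gripper_force: 5.0
[ -0.9 -61.5  26. ]
```

Run:
```python
from h import *
s=snap('wrist'); t=snap('top')
a=s['image'][150:450,0:330]; b=cv2.resize(t['image'][185:300,320:430],None,fx=4,fy=4,interpolation=cv2.INTER_CUBIC)
c=np.zeros((460,330+440,3),np.uint8); c[:300,:330]=a; c[:,330:]=b
cv2.imwrite('pics/p2.png',c[:,:,::-1])
import pickle; pickle.dump(s,open('w2.pkl','wb'));pickle.dump(t,open('t2.pkl','wb'))
for n,y in (('face',62),('hole',10)): print(n,proj(s,tow((0,y,41))),proj(t,tow((0,y,41))))
```

```text
face (np.float64(4.680145571257526), np.float64(329.3503163371281)) (np.float64(343.513852656135), np.float64(244.97244653132304))
hole (np.float64(133.13289211436523), np.float64(330.36278282634186)) (np.float64(364.5331132889055), np.float64(240.62576382603183))
```

View pics/p2.png

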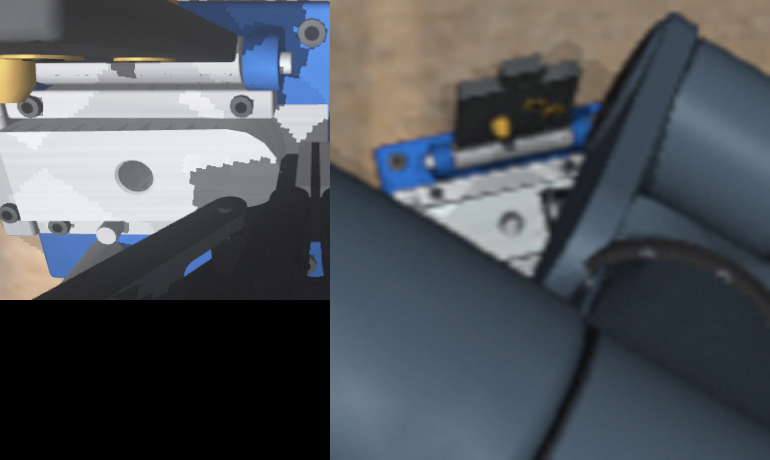

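The hole sits where a home blank would put it: wrist view (134,326) against (133,330) predicted. The push is now blocked with rising force. I'll give one firmer nudge, back off, rise and go round behind the leaf.

```bash
python3 -m crank '0 -0.05 0 0 0 0; 0 -0.05 0 0 0 0; 0 0 0 0 0 0; 0 0 0 0 0 0; 0 0 0 0 0 0'
python3 -c "
from h import *
print(toj(telemetry.sense()['tcp_pos']))"
python3 -m crank '0 0.2 0 0 0 0; 0 0.4 0 0 0 0; 0 0.5 -0.2 0 0 0; 0 0.1 -1 0 0 0; 0 0 -1 0 0 0'
python3 -m crank '0 0 -1 0 0 0; 0 0 -1 0 0 0; 0 0 -0.5 0 0 0; 0 0 0 0 0 0; 0 0 0 0 0 0'
python3 -c "
from h import *
print(toj(telemetry.sense()['tcp_pos']),rel((106,0,200)))"
```

```text
t: 5.3
tcp_pos: [0.5844, -0.2231, 0.027]
tool_rot: [0.995, 0.095, 0.005, 0.007]
force: [-0.2, -17.7, 0.2]
finger_gap: -0.005
gripper_force: 8.5
[  0.3 -61.4  27. ]
t: 5.8
tcp_pos: [0.5882, -0.2626, 0.1121]
tool_rot: [0.996, 0.094, -0.002, -0.002]
force: [0.6, 0.4, 0.0]
finger_gap: 0.001
gripper_force: 0.0
t: 6.3
tcp_pos: [0.5887, -0.2618, 0.2125]
tool_rot: [0.995, 0.095, -0.0, -0.001]
force: [0.8, -0.8, -0.8]
finger_gap: 0.002
gripper_force: 0.0
[  -2.8 -100.1  212.5] [ 2.72 -2.5   0.31]
```

```bash
python3 -m crank '0.5 -0.4 0 0 0 0; 0.9 -0.8 0 0 0 0; 0.9 -0.8 0 0 0 0; 0.42 -0.5 0 0 0 0; 0 0 0 0 0 0'
python3 -c "
from h import *
print(toj(telemetry.sense()['tcp_pos']),rel((106,0,130)))
t=snap('wrist'); cv2.imwrite('pics/w3.png',t['image'][:,:,::-1]);t2=snap('side')
cv2.imwrite('pics/s3.png',cv2.resize(t2['image'][150:290,220:420],None,fx=4,fy=4,interpolation=cv2.INTER_CUBIC)[:,:,::-1])"
```

```text
t: 6.8
tcp_pos: [0.6773, -0.1388, 0.2096]
tool_rot: [0.995, 0.097, -0.002, -0.002]
force: [0.1, 0.3, -0.5]
finger_gap: -0.001
gripper_force: 0.0
[107.5   3.9 209.6] [-0.03  0.11  1.99]
```

View pics/s3.png

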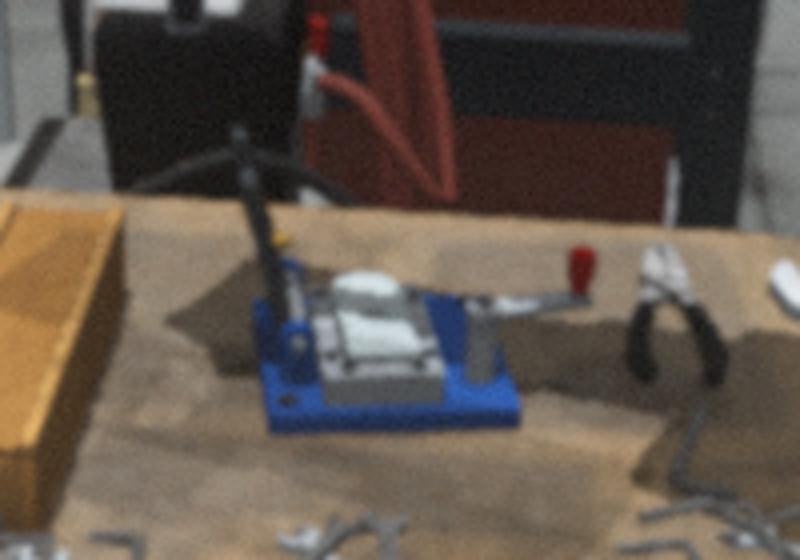

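The side view shows the blank's square end against the stop at about (370,370), and the leaf clear and leaning back. I'll descend behind the leaf and begin the flip.

```bash
python3 -m crank '0 0.1 0.5 0 0 0; 0 0 0.7 0 0 0; 0 0 0.6 0 0 0; -0.2 0 0.05 0 0 0; 0 0 0 0 0 0'
python3 -m crank '-0.2 0 0 0 0 0; -0.2 0 0 0 0 0; -0.2 0 0 0 0 0; -0.2 0 0 0 0 0; -0.2 0 0 0 0 0'
python3 -c "
from h import *
print(toj(telemetry.sense()['tcp_pos']))"
```

```text
t: 7.4
tcp_pos: [0.6676, -0.1498, 0.1376]
tool_rot: [0.996, 0.094, -0.002, -0.001]
force: [0.5, 1.0, -0.4]
finger_gap: 0.003
gripper_force: 0.0
t: 7.9
tcp_pos: [0.6307, -0.1569, 0.14]
tool_rot: [0.995, 0.095, 0.001, 0.001]
force: [3.1, -0.2, 3.2]
finger_gap: -0.001
gripper_force: 1.7
[ 58.3  -5.1 140. ]
```

```bash
python3 -m crank '-0.2 0 0 0 0 0; -0.2 -0.03 0 0 0 0; -0.2 -0.03 0 0 0 0; -0.2 -0.03 0.05 0 0 0; -0.2 -0.03 0.08 0 0 0'
python3 -m crank '-0.2 0 0.1 0 0 0; -0.18 0 0.1 0 0 0; -0.16 0 0.12 0 0 0; -0.15 0 0.13 0 0 0; -0.13 0 0.14 0 0 0'
python3 -c "
from h import *
print(toj(telemetry.sense()['tcp_pos']))"
```

```text
t: 8.4
tcp_pos: [0.5897, -0.1594, 0.1335]
tool_rot: [0.995, 0.095, -0.0, 0.0]
force: [2.8, -0.9, 1.2]
finger_gap: 0.0
gripper_force: 1.3
t: 8.9
tcp_pos: [0.557, -0.1651, 0.1095]
tool_rot: [0.995, 0.095, -0.001, -0.001]
force: [0.1, -1.1, 1.9]
finger_gap: -0.002
gripper_force: 1.2
[-15.6   0.8 109.5]
```

```bash
python3 -m crank '-0.12 0 0.14 0 0 0; -0.1 0 0.15 0 0 0; -0.1 0 0.17 0 0 0; -0.08 0 0.18 0 0 0; -0.06 0 0.18 0 0 0'
python3 -c "
from h import *
print(toj(telemetry.sense()['tcp_pos']))"
python3 -m crank '-0.06 0 0.18 0 0 0; -0.04 0 0.18 0 0 0; -0.03 0 0.15 0 0 0; 0 0 0 0 0 0; 0 0 0 0 0 0'
python3 -c "
from h import *
print(toj(telemetry.sense()['tcp_pos']))"
```

```text
t: 9.4
tcp_pos: [0.5393, -0.1686, 0.0765]
tool_rot: [0.995, 0.095, -0.001, -0.0]
force: [-2.4, -0.3, 3.4]
finger_gap: -0.003
gripper_force: 1.3
[-33.6   0.7  76.5]
t: 9.9
tcp_pos: [0.5356, -0.17, 0.0566]
tool_rot: [0.996, 0.095, 0.0, 0.0]
force: [0.2, 0.6, 0.3]
finger_gap: -0.0
gripper_force: 0.0
[-37.5   0.   56.6]
```

```bash
python3 -m crank '0 0 0.06 0 0 0; 0 0 0.06 0 0 0; 0 0 0.04 0 0 0; 0 0 0.04 0 0 0; 0 0 0 0 0 0'
python3 -c "
from h import *
print(toj(telemetry.sense()['tcp_pos']))"
python3 -m crank '0 0 0.05 0 0 0; 0 0 0.05 0 0 0; 0 0 0.05 0 0 0; 0 0 0 0 0 0; 0 0 0 0 0 0'
python3 -c "
from h import *
print(toj(telemetry.sense()['tcp_pos']))"
```

```text
t: 10.4
tcp_pos: [0.5357, -0.1703, 0.0519]
tool_rot: [0.995, 0.095, 0.001, 0.001]
force: [-4.2, 0.4, 20.0]
finger_gap: -0.002
gripper_force: 10.1
[-37.6  -0.3  51.9]
t: 10.9
tcp_pos: [0.5358, -0.1703, 0.0515]
tool_rot: [0.995, 0.095, 0.002, 0.002]
force: [-12.5, 4.0, 58.2]
finger_gap: 0.001
gripper_force: 29.1
[-37.5  -0.3  51.5]
```

The leaf is hard down: the top reads 51.5 to 51.9 mm against 52 expected, with 58 N of press, so the pin has entered the hole. I'll rise, move over beside the knob and turn the tool 37° so a flat finger side faces the middle of the latch's swing.

```bash
python3 -m crank '0 0 -0.3 0 0 0; 0 0 -0.6 0 0 0; 0 0 -0.8 0 0 0; -0.3 -0.1 0 0 0 0; -0.6 -0.3 0 0 0 0'
python3 -m crank '-0.8 -0.4 0 0 0 0; -0.6 -0.25 0 0 0 0; -0.2 -0.05 0 0 0 0; 0 0 0 0 0 0.082; 0 0 0 0 0 0.082'
python3 -m crank '0 0 0 0 0 0.082; 0 0 0 0 0 0.082; 0 0 0 0 0 0.082; 0 0 0 0 0 0; 0 0 0 0 0 0'
python3 - <<'E'
from h import *
s=telemetry.sense(); print(toj(s['tcp_pos']),rel((-137.2,43.4,66)),Ro.from_quat(s['tool_rot']).as_matrix()[:2,0])
t=snap('top'); import pickle; pickle.dump(t,open('t4.pkl','wb')); si=snap('side')
c=np.vstack([cv2.resize(t['image'][190:310,310:450],(660,566),interpolation=cv2.INTER_CUBIC)])
cv2.imwrite('pics/t4.png',c[:,:,::-1])
cv2.imwrite('pics/s4.png',cv2.resize(si['image'][165:275,260:400],None,fx=5,fy=5,interpolation=cv2.INTER_CUBIC)[:,:,::-1])
E
```

```text
t: 11.4
tcp_pos: [0.4996, -0.1626, 0.1126]
tool_rot: [0.995, 0.095, 0.003, 0.002]
force: [-0.7, 0.7, 0.2]
finger_gap: -0.002
gripper_force: 0.0
t: 11.9
tcp_pos: [0.4299, -0.1464, 0.1112]
tool_rot: [0.999, -0.037, 0.001, 0.001]
force: [0.2, -0.0, 0.7]
finger_gap: -0.0
gripper_force: 0.0
t: 12.4
tcp_pos: [0.4296, -0.1461, 0.111]
tool_rot: [0.975, -0.224, 0.001, 0.0]
force: [-0.1, 0.6, 0.8]
finger_gap: -0.0
gripper_force: 0.0
[-137.1   43.5  111. ] [-0.    0.    1.12] [ 0.89975837 -0.43638588]
```

View pics/s4.png

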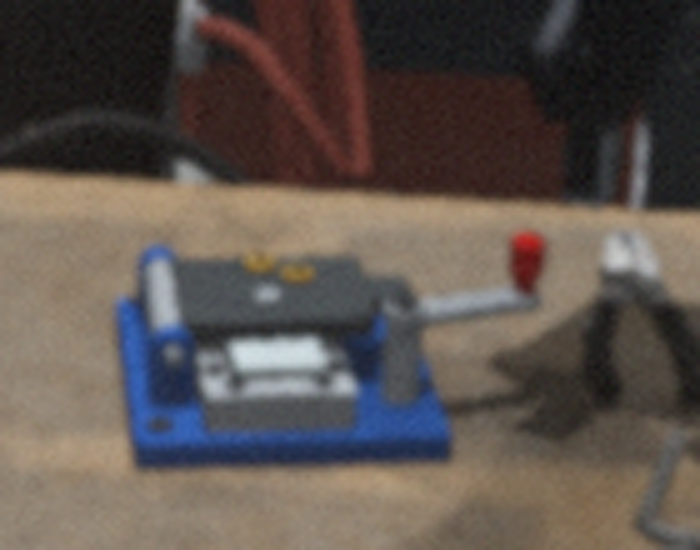

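The leaf is level and the pin seated; in the side view its top is flat at (270,285), with the knob still at (527,255). I'll descend and swing the latch along its arc.

```bash
python3 -m crank '0 0 0.5 0 0 0; 0 0 0.5 0 0 0; 0 0 0.12 0 0 0; 0.1 0 0 0 0 0; 0.1 0 0 0 0 0'
python3 -m crank '0.16 0.11 0 0 0 0; 0.17 0.08 0 0 0 0; 0.18 0.06 0 0 0 0; 0.19 0.04 0 0 0 0; 0.19 0.01 0 0 0 0'
python3 -m crank '0.19 -0.01 0 0 0 0; 0.19 -0.04 0 0 0 0; 0.18 -0.06 0 0 0 0; 0.17 -0.08 0 0 0 0; 0.1 -0.07 0 0 0 0'
python3 - <<'E'
from h import *
s=telemetry.sense(); print(toj(s['tcp_pos']))
t=snap('wrist'); cv2.imwrite('pics/w5.png',t['image'][:,:,::-1])
E
```

```text
t: 13.0
tcp_pos: [0.4365, -0.1494, 0.0665]
tool_rot: [0.974, -0.225, 0.0, 0.0]
force: [0.2, 0.7, 0.1]
finger_gap: -0.001
gripper_force: 0.0
t: 13.5
tcp_pos: [0.4633, -0.1763, 0.0663]
tool_rot: [0.974, -0.225, 0.0, 0.0]
force: [-1.6, -0.2, 0.3]
finger_gap: 0.003
gripper_force: 0.7
t: 14.0
tcp_pos: [0.498, -0.1807, 0.0661]
tool_rot: [0.974, -0.225, 0.0, 0.0]
force: [-1.0, -0.3, 0.8]
finger_gap: -0.0
gripper_force: 0.5
[-76.5  -3.4  66.1]
```

View pics/w5.png

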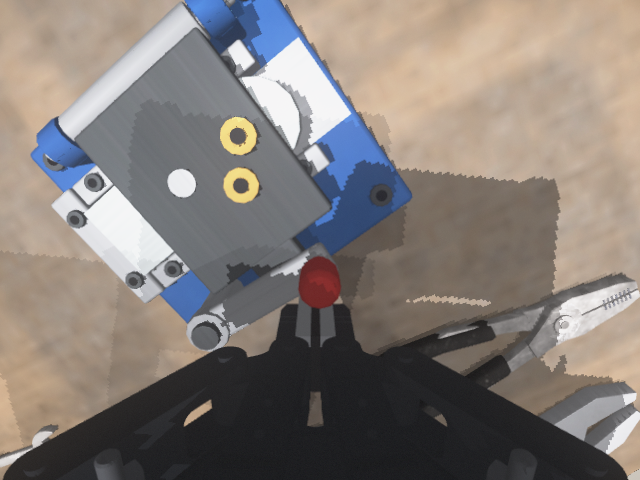

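The wrist view shows the arm nearly across the tongue, with the knob at (320,280) still in contact with the fingers. I'll keep pushing along the jig's +x until it meets the stop.

```bash
python3 -m crank '0.06 -0.04 0 0 0 0; 0.05 -0.04 0 0 0 0; 0.04 -0.03 0 0 0 0; 0.03 -0.02 0 0 0 0; 0 0 0 0 0 0'
python3 -c "
from h import *
print(toj(telemetry.sense()['tcp_pos']))"
python3 -m crank '0.05 -0.04 0 0 0 0; 0.05 -0.04 0 0 0 0; 0 0 0 0 0 0; 0 0 0 0 0 0; 0 0 0 0 0 0'
python3 - <<'E'
from h import *
s=telemetry.sense(); print(toj(s['tcp_pos']))
E
```

```text
t: 14.55
tcp_pos: [0.5036, -0.1783, 0.0658]
tool_rot: [0.974, -0.225, -0.002, -0.0]
force: [-5.1, -0.2, 1.8]
finger_gap: 0.002
gripper_force: 2.2
[-70.5  -2.1  65.8]
t: 15.05
tcp_pos: [0.5049, -0.176, 0.0653]
tool_rot: [0.974, -0.225, -0.006, -0.001]
force: [-11.5, -1.9, 3.5]
finger_gap: -0.001
gripper_force: 4.8
[-68.9  -0.1  65.3]
```

Force is rising against a hard stop at 11.5 N. I'll back off, rise clear and check with the cameras.

```bash
python3 -m crank '-0.2 0 0 0 0 0; -0.4 0 0 0 0 0; -0.4 0 -0.2 0 0 0; -0.3 0 -0.8 0 0 0; 0 0 -1 0 0 0'
python3 -m crank '-0.6 -0.3 -1 0 0 0; -0.8 -0.4 -0.5 0 0 0; -0.6 -0.3 0 0 0 0; 0 0 0 0 0 0; 0 0 0 0 0 0'
python3 - <<'E'
from h import *
print(toj(telemetry.sense()['tcp_pos']))
w=snap('wrist'); t=snap('top'); s=snap('side')
for n,c in(('side',s),('top',t),('wrist',w)):
    h=cv2.cvtColor(c['image'],cv2.COLOR_RGB2HSV)
    r=(cv2.inRange(h,(0,150,90),(6,255,255))|cv2.inRange(h,(174,150,90),(180,255,255)))
    nn,l,st,ce=cv2.connectedComponentsWithStats(r)
    e=proj(c,tow((-58,-16,82))); print(n,'expected',np.round(e,1))
    for i in range(1,nn):
        if st[i,4]>4 and np.hypot(*(ce[i]-e))<60: print('  found',ce[i].round(1),st[i,4],toj(onplane(c,*ce[i],.082)))
a=cv2.resize(s['image'][175:275,265:395],(390*1,300),interpolation=cv2.INTER_CUBIC)
b=cv2.resize(w['image'],(400,300)); d=cv2.resize(t['image'][190:320,310:450],(323,300),interpolation=cv2.INTER_CUBIC)
c=np.zeros((600,790,3),np.uint8); c[:300,:390]=a; c[:300,390:]=b; c[300:,:323]=d
cv2.imwrite('pics/f6.png',c[:,:,::-1])
E
```

```text
t: 15.55
tcp_pos: [0.4616, -0.1535, 0.1455]
tool_rot: [0.974, -0.225, -0.002, -0.001]
force: [1.4, -0.3, -0.2]
finger_gap: 0.004
gripper_force: 0.0
t: 16.05
tcp_pos: [0.4105, -0.0842, 0.2067]
tool_rot: [0.974, -0.225, 0.002, 0.0]
force: [0.2, -0.4, -0.4]
finger_gap: 0.003
gripper_force: 0.0
[-144.2  107.9  206.7]
side expected [337.3 207.1]
  found [337.  207.3] 42 [-57.  -14.8  82. ]
top expected [382.8 261.3]
  found [382.8 261.1] 32 [-57.5 -16.2  82. ]
wrist expected [389.2  19.9]
  found [388.3  18.3] 481 [-56.9 -16.   82. ]
```

View pics/f6.png

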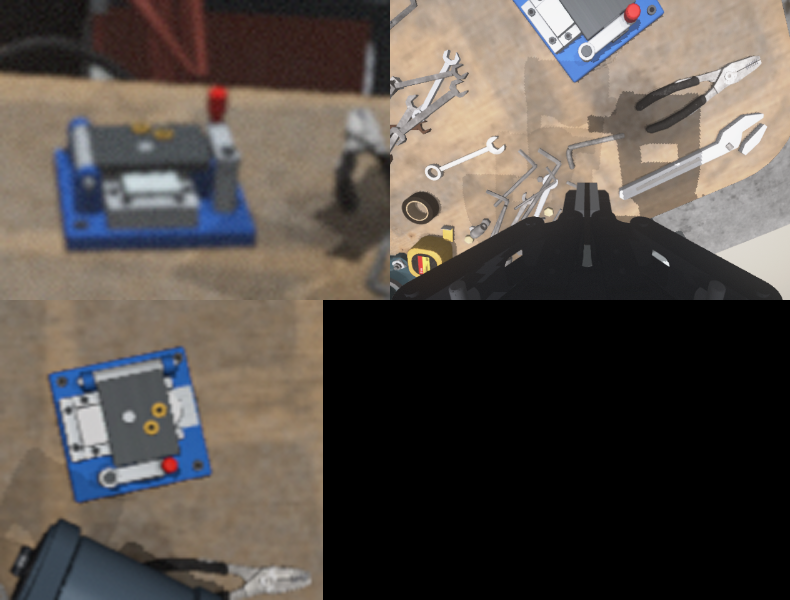

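The leaf is shut and level, and the knob is within about 1 mm of its fully-across position (-58,-16) in all three views. The arm lies across the tongue, the surrounding tools are undisturbed and the robot is clear, so I'm handing in.

```bash
python3 -c "
from station import manip
print(manip.sign_off())"
```

```text
the job is handed in; nothing more can be done
None
```

The job is handed in at about 16 s on the robot's clock: the blank is home against the stop, the leaf is fully down with its pin in the hole, and the latch is fully across the tongue.

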